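# Set an offcut in the cut-off jig and lock it

## Robot

A 6-joint arm with a two-finger parallel gripper is mounted at the origin on a cart in front of the work surface, level with it; the furniture and walls round the work are solid. World frame = base frame: x ahead of the robot, y to its left, z up, the work surface at z = 0. Lengths are in mm, angles in degrees, forces in N, time in s.
With the tool pointing down it reaches from about 350 to 850 mm from the base axis. Payload 8.1 kg.
Tool frame: the origin (TCP) lies midway between the tips of the shut fingers; the grasp point (between the pads) lies 19 mm behind it; x points along the fingers, z is the direction in which the jaws open and shut, and the axes are right-handed (so a half turn about x gives the same grasp; the last joint's range is limited). The gripper opens to 85 mm and grips with 20 to 120 N. Pads are 22 mm wide; open, the fingers measure 114 mm over their backs; the gripper's body (76 mm by 85 mm) begins 54 mm behind the grasp point. The pads swing forward as they close: fully open they stand 13 mm farther back than shut.
Start: joints at [-74.221, 7.471, 85.268, -0, 87.261, -4.893], TCP at [211.834, -561.366, 231.292] pointing down, gripper open.
Joint ranges: [-169.43, 169.43], [-51.17, 129.36], [1.28, 143.12], [-76.62, 256.62], [0, 156.53], [-152.29, 152.29]. Speed limits (degrees/s): [136.94, 136.94, 159.86, 180, 180, 180].

## Interface

Orientations are given as [roll, pitch, yaw] about the fixed x, y, z axes, in that order (R = Rz(yaw) Ry(pitch) Rx(roll)).
In Python, from bench import r gives the robot as it stands. The module is installed in compiled form; this text tells all that it offers.
- The arm moves only by the tool servo_tool, never from a script. Its argument "commands" is a list that holds one entry, the list of rows, each a list of 7 numbers: the closure in counts, from 0 (fully open) to 255 (shut), then the shift along the tool's x, y, z in cm, then the turn, a rotation vector about the tool's x, y, z in degrees. A call has 1 to 8 rows; each row is the pose to reach, as a shift and turn from the pose commanded when the call began, along the tool's axes at that moment; what a row does not reach only later rows make up. A row lasts 1/10 s, in which the tool goes at most 50 mm and 8.59 degrees, less where a joint would pass 70% of its speed; a pose out of reach is approached as far as the arm can. A call with a gripper value outside its range is refused whole. The fingers move at their own pace and stop on an object; "force" is the grip in N (left out, the last holds). Time passes only in rows, so rows that repeat a pose let the fingers close. It gives the time, the measured TCP pose, the force and the opening at its end, in the units of the state.
- r.sense(): the state, without advancing time (a new reading comes with each control period).
- r.snapshot(name): name is "scene" or "top" or "wrist"; returns (picture, depth): 420x560x3 uint8, red, green, blue; 420x560 float32, mm along the optical axis (not along the pixel's ray), 0 where there is no reading.
- r.calibration(name): a dict with "fx", "fy", "cx", "cy" (pixels), "dist" ([k1, k2, p1, p2, k3] as OpenCV has them; the pictures are not rectified), "pose" (4x4, takes a point from camera to world coordinates). Camera axes: x right, y down, z forward; pixel columns grow to the right and rows downward; lengths in mm; the calibration is good to about 2 mm. A picture is of the moment at which its call begins: read the wrist's pose just before it. calibration takes no time and is no camera call; for the wrist camera it gives the pose at the moment of the call.
- r.hand_in(): hands the job in, once; it reports no verdict.
The state is a dict: "time": time; "joint_pos": joint angles; "qd": joint speeds; "joint_efforts": joint torques, N m; "tool_pos": TCP position; "tcp_rot": TCP orientation; "ft_force": force on the tool from outside, world axes, zero at the start; "wrist_torque": the same for the moment, N m; "finger_gap": finger opening in mm.
Only numpy, scipy, OpenCV 4.12 (cv2) and the standard library are available. Lean on these libraries where they do the work, as an engineer would, in place of code of your own. Each camera call takes 0.05 s, during which the arm holds its last target.

## Task

Set the pine offcut up for sawing in the cut-off jig: push it back against the fence and slide it along the fence, past the open cam, until its end meets the length stop. Then swing the cam lever round as far as it goes so that the cam locks the offcut flat against the fence. Only push with the fingers: do not pick the offcut up or tip it, and leave the other things on the bench where they are.

Things in the scene. Friction and masses are not known exactly. Their poses are not given: they have to be found in the camera images.
- jig: Cut-off jig: fixed plywood board 15 mm thick, screwed to the bench. Origin on the bench top (z=0) under the board; x points across it to the fence, away from the robot; y runs along the fence to the left, to the length stop. Board: x -115..85, y -210..170 mm. A saw kerf crosses it at y=12 mm.
- fence (a point): Point on the foot of the fence's working face, at jig x=60, y=0 mm, on top of the board (15 mm up); axes as the jig's. The pale wooden fence runs the whole length of the board along its far edge, 25 mm thick, 34 mm high over the board, aluminium track on top.
- length_stop: Length stop: wooden block with a black star knob, fixed to the fence; its face lies at jig y 85..115 mm. Origin: foot of the corner of its working face and the fence face, on top of the board; axes as the jig's. The face looks to -y and reaches 38 mm out from the fence (x 0..-38), 34 mm high. Block y 0..28 mm, knob up to 60 mm over the board.
- offcut: Pine offcut to be set: loose block 62 (x) by 120 (y) by 38 mm high, 0.11..0.2 kg, flat on the board right of the cam, up to 65 mm off the fence, up to 15 degrees askew. Origin: centre of its underside. Fully home the origin is at x=-31, y=-60, z=0 mm in the length_stop frame, axes parallel. A similar block far back on the bench is not meant.
- cam_pivot (a point): Pivot of the cam, upright axis, on top of the board at jig x=-35.5, y=55 mm (fixed). The cam is a wooden disc of radius 24 mm, 29 mm high over the board, pivoted 10 mm off its centre. Open, it leaves a lane of 67 to 70 mm between itself and the fence; closed, it presses on the offcut's near long face.
- lever_knob (a point): Middle of the upright black knob (21 mm across, 28..63 mm above the board, this point 45 mm above it) at the end of the cam's steel lever, 85 mm from the pivot. Push the knob sideways to swing the lever. The lever bar, 9 mm thick and 19 mm above the board, joins it to the cam.
- cam (a joint): Cam lever angle, rad. 0: open, the lever points left (95 degrees anticlockwise from jig x, seen from above). Grows as it swings anticlockwise, the knob coming towards the robot; at 1.62 (end stop) it points along jig -x, at the robot. Starts at 0..0.2; stays where it is left; 2 N at the knob moves it, up to 15 N once it meets the seated offcut at 1.2; dead centre 1.55.
- tape_measure: Yellow tape measure standing on the bench, 37x83x68 mm, bystander; origin under its centre.
- marker: Marker pen lying on the bench, 135 mm long, 16 mm thick, bystander; origin under its centre.
- screw_jar: Clear jar of screws with a lid, 62 mm across, 93 mm high, bystander; origin under its centre.
- c_clamp: Clamp lying on the bench, 148x105x25 mm, bystander; origin under its centre.
Mind the look-alikes: they are no part of the job. What is shaped like the offcut but turquoise is not meant.

How it is judged (in metres and radians):
On the way:
1. the offcut is along the fence with its end at the length stop (4 mm) while the lever is still open (under 0.7 rad) (y of offcut in the frame of length_stop above -0.064 m and x of offcut in the frame of length_stop above -0.038 m and angle between the y axis of offcut and the y axis of jig, either way round below 0.09 rad and value of joint cam below 0.7 rad), for 0.2 s.
At the end, for the whole second after the job is handed in: The cam lever is swung home (over 1.42 rad) and the cam presses the offcut (over 3 N); the offcut lies flat and still against the fence (within 2.5 mm and 0.03 rad) with its end on the length stop (within 3 mm) (value of joint cam above 1.42 rad and contact force between cam and offcut above 3 N and x of offcut in the frame of length_stop between -0.0335 and -0.028 m and y of offcut in the frame of length_stop between -0.063 and -0.057 m and angle between the y axis of offcut and the y axis of jig, either way round below 0.03 rad and angle between offcut's own z axis and vertical below 0.03 rad and linear speed of offcut below 0.01 m/s); the robot touches nothing.
It fails at once if the offcut is lifted off the board (over 8 mm) (z of offcut in the frame of jig above 0.023 m).
It fails at once if the offcut is tipped (over 0.2 rad) (angle between offcut's own z axis and vertical above 0.2 rad).
It fails at once if a bystander is moved more than 25 mm (distance of any of tape_measure, marker, screw_jar, c_clamp from where it was at the start of the episode above 0.025 m).
It also fails if it takes over 64 s, if anything falls off the work surface, if the arm or the gripper's body presses on something with over 40 N, if the wrist force passes 120 N, or if a joint passes its speed limit or range.

## Working session

There is one attempt and no reset: what is moved stays moved. The work goes in short steps, Python scripts to look and compute and a tool call to move; the robot and the scene stay as the last step left them, time stands still between calls to the robot, and variables do not carry over. Pictures are saved under pics/ and viewed, and the job is handed in when it is done.

Besides the shell and the picture viewer there is one more tool, called as name(argument=value, ...), one argument or row to a line, values as JSON. servo_tool: Moves the arm, as the interface text tells. Its arguments: {"type":"object","properties":{"commands":{"type":"array","items":{"type":"array","items":{"type":"array","items":{"type":"number"}}}},"force":{"type":"number"}},"required":["commands"]}

```bash
mkdir -p pics
python3 - <<'E'
from bench import r
import cv2,numpy as np
for n in("scene","top"):
    c=r.calibration(n);p,d=r.snapshot(n)
    cv2.imwrite(f"pics/{n}0.png",p[:,:,::-1]);np.save(f"pics/{n}0.npy",d)
    print(n,c['fx'],c['fy'],c['cx'],c['cy'],c['dist'],np.round(c['pose'],3).tolist())
print(r.sense())
E
```

```text
scene 422.30415966399664 422.30415966399664 273.51949868449185 220.5241678232787 [-0.06557885  0.          0.          0.          0.        ] [[0.588, -0.545, 0.597, -222.415], [-0.809, -0.379, 0.45, -752.859], [-0.019, -0.748, -0.664, 881.771], [0.0, 0.0, 0.0, 1.0]]
top 528.0414913252956 528.0414913252956 275.21076978347617 207.62166530674747 [-0.047888  0.        0.        0.        0.      ] [[0.015, -0.994, 0.112, 366.524], [-1.0, -0.017, -0.013, -184.784], [0.015, -0.111, -0.994, 1314.38], [0.0, 0.0, 0.0, 1.0]]
{'time': 0.1, 'joint_pos': array([-7.42210284e+01,  7.51209809e+00,  8.53249105e+01,  8.44317772e-04,
        8.72595835e+01, -4.89561121e+00]), 'qd': array([-0.04884244, -0.09416718, -0.15147125, -0.04722924,  0.04544385,
       -0.01652557]), 'joint_efforts': array([ 2.34862237e-04, -5.70953929e+01, -5.01943016e+01, -2.90539901e-04,
        8.15105333e-03,  8.33218337e-06]), 'tool_pos': array([ 211.70124303, -560.88020685,  230.31765126]), 'tcp_rot': array([174.60418895,  89.90340423, 105.27873071]), 'ft_force': array([ 0.39353074, -0.19311789,  0.07523494]), 'wrist_torque': array([-0.06237968,  0.00925496, -0.0061424 ]), 'finger_gap': 85.38632652021116}
```

View pics/scene0.png

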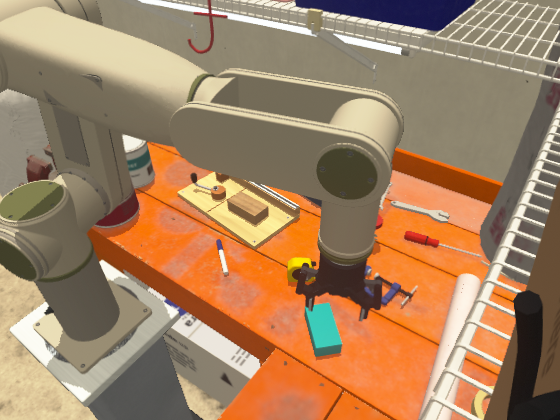

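View pics/top0.png

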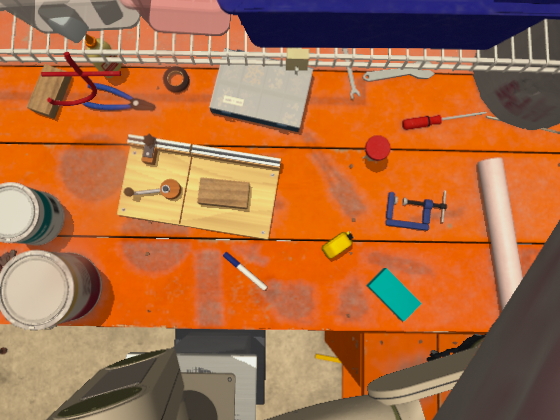

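Run:
```python
import cv2
p=cv2.imread("pics/top0.png")[125:250,110:290]
cv2.imwrite("pics/top0c.png",cv2.resize(p,None,fx=4.4,fy=4.4,interpolation=cv2.INTER_CUBIC))
```

```text
(no output)
```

View pics/top0c.png

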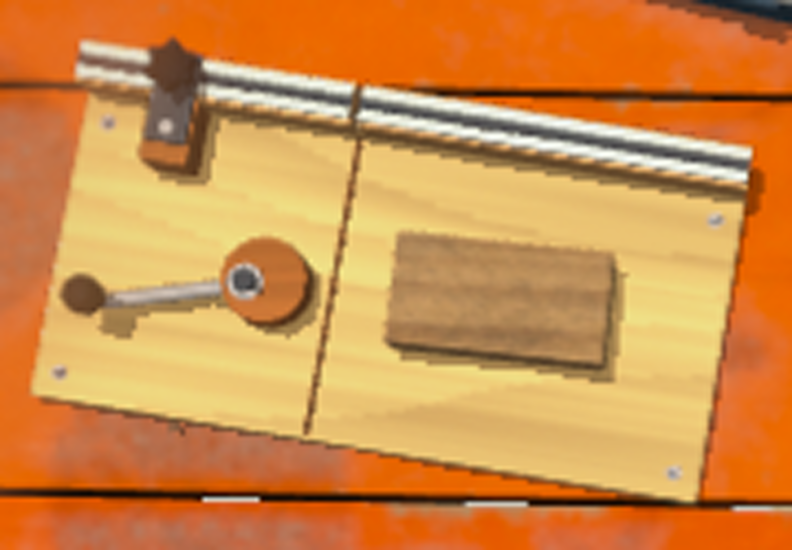

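```bash
cat > h.py <<'E'
from bench import r
import cv2,numpy as np
def ray(n,pts,z,c=None):
    c=c or r.calibration(n)
    K=np.array([[c['fx'],0,c['cx']],[0,c['fy'],c['cy']],[0,0,1.]])
    u=cv2.undistortPoints(np.array(pts,float).reshape(-1,1,2),K,np.array(c['dist'])).reshape(-1,2)
    P=np.array(c['pose']); d=np.c_[u,np.ones(len(u))]@P[:3,:3].T
    o=P[:3,3]; return o+d*((np.asarray(z)-o[2])/d[:,2])[:,None]
E
python3 - <<'E'
from h import *
f=lambda L:[(a/4.4+110-.4,b/4.4+125-.4) for a,b in L]
print("board near",ray("top",f([(35,396),(697,502)]),15).round(1))
print("fence top back, front",ray("top",f([(82,42),(752,148),(78,80),(747,187)]),49).round(1))
print("offcut",ray("top",f([(400,232),(614,255),(604,362),(387,341)]),53).round(1))
print("knob",ray("top",f([(83,294)]),78).round(1))
print("pivot",ray("top",f([(246,281)]),46).round(1))
print("cam disc",ray("top",f([(266,281)]),44).round(1))
print("stop corner",ray("top",f([(140,155),(193,168)]),49).round(1))
d=np.load("pics/top0.npy");c=r.calibration("top");P=c['pose']
for (a,b) in f([(500,300),(83,294),(266,300),(200,380),(500,450)]):
    z=d[int(round(b)),int(round(a))]; print(z, (P[:3,3]+P[:3,:3]@[(a-c['cx'])/c['fx']*z,(b-c['cy'])/c['fy']*z,z]).round(1))
E
```

```text
board near [[ 488.5  187.5   15. ]
 [ 435.3 -185.4   15. ]]
fence top back, front [[ 683.8  161.5   49. ]
 [ 630.1 -212.6   49. ]
 [ 662.1  162.7   49. ]
 [ 608.1 -210.1   49. ]]
offcut [[ 578.8  -19.8   53. ]
 [ 568.1 -137.6   53. ]
 [ 508.9 -133.3   53. ]
 [ 518.4  -14.6   53. ]]
knob [[538.1 146.3  78. ]]
pivot [[551.2  65.2  46. ]]
cam disc [[551.7  54.5  44. ]]
stop corner [[620.3 126.1  49. ]
 [613.4  96.4  49. ]]
1272.9312 [542.3 -75.6  51.6]
1244.082 [538.  145.2  77.3]
1277.9109 [541.   53.5  44.8]
1299.6807 [498.9  93.7  17.6]
1296.3182 [462.3 -75.   19.1]
```

```bash
cat >> h.py <<'E'
from scipy.spatial.transform import Rotation as R
OX,OY,TH=577.5,5.4,np.radians(-8.15)
ex=np.array([np.cos(TH),np.sin(TH)]);ey=np.array([-np.sin(TH),np.cos(TH)])
def j2w(x,y): return np.array([OX,OY])+x*ex+y*ey
def w2j(p): d=np.array(p[:2])-[OX,OY]; return np.array([d@ex,d@ey])
def pose():
    s=r.sense(); return s,np.array(s['tool_pos']),R.from_euler('xyz',s['tcp_rot'],degrees=True)
def to(jx,jy,z,phi=None):
    """phi: jaw direction angle in jig frame deg; row shift cm + rotvec deg"""
    s,p,q=pose(); t=np.r_[j2w(jx,jy),z]; M=q.as_matrix()
    d=M.T@(t-p)/10
    cur=np.degrees(np.arctan2(M[1,2],M[0,2])-TH)
    if phi is None: phi=cur
    a=(phi-cur+90)%180-90+cur
    w=np.radians(a)+TH; zz=np.array([np.cos(w),np.sin(w),0]);xx=np.array([0,0,-1.]);yy=np.cross(zz,xx)
    G=np.c_[xx,yy,zz]; rv=(q.inv()*R.from_matrix(G)).as_rotvec(degrees=True)
    print("row",d.round(2),rv.round(1),"dist",np.linalg.norm(t-p).round(1))
def st():
    s,p,q=pose(); M=q.as_matrix()
    print("t",s['time'],"jig",w2j(p).round(1),"z",p[2].round(1),"jaw",np.degrees(np.arctan2(M[1,2],M[0,2])-TH).round(1),"F",s['ft_force'].round(1),"gap",round(s['finger_gap'],1),"j",s['joint_pos'].round(0))
E
python3 - <<'E'
from h import *
st(); to(-88,-86,200,90)
E
```

```text
t 0.1 jig [-281.8 -612.4] z 230.3 jaw -61.2 F [ 0.4 -0.2  0.1] gap 85.4 j [-74.   8.  85.   0.  87.  -5.]
row [  3.1   42.36 -36.77] [28.8 -0.1  0. ] dist 561.8
```

servo_tool(
  commands=[
    [[75,0.5,5,-4,0,0,0],[75,1,10,-8,5,0,0],[75,1,15,-13,10,0,0],[75,1,19,-16,14,0,0],[75,1,23,-20,18,0,0],[75,1,27,-23,22,0,0],[75,1,31,-27,26,0,0],[75,1,35,-30,28.8,0,0]],
  ],
)

```text
time: 0.9
tool_pos: [403.5, -208.7, 221.1]
tcp_rot: [-121.7, 90.0, 140.0]
ft_force: [0.4, -1.6, 0.4]
finger_gap: 60.1
```

Run:
```python
from h import *
st(); to(-88,-86,120,90)
```

```text
t 0.9 jig [-141.9 -236.6] z 221.1 jaw -90.2 F [ 0.4 -1.6  0.4] gap 60.1 j [-34. -15. 108.   0.  87.  64.]
row [ 10.11   5.35 -15.07] [-0.2 -0.   0. ] dist 189.2
```

servo_tool(
  commands=[
    [[75,0,2,-4.5,0,0,0],[75,2,3.5,-8.5,0,0,0],[75,5,5,-12,0,0,0],[75,9,5.3,-15,0,0,0],[75,10,5.3,-15,0,0,0],[75,10,5.3,-15,0,0,0]],
  ],
)

```text
time: 1.5
tool_pos: [474.9, -68.6, 118.6]
tcp_rot: [-93.6, 89.7, 168.3]
ft_force: [-0.1, -0.5, 0.6]
finger_gap: 60.2
```

Run:
```python
from h import *
st(); to(-88,-86,28,90)
p,d=r.snapshot("wrist"); cv2.imwrite("pics/w1.png",p[:,:,::-1])
p,d=r.snapshot("top"); cv2.imwrite("pics/t1.png",p[:,:,::-1])
p,d=r.snapshot("scene"); cv2.imwrite("pics/s1.png",p[:,:,::-1])
```

```text
t 1.5 jig [-91.1 -87.8] z 118.6 jaw -89.9 F [-0.1 -0.5  0.6] gap 60.2 j [-14.  -6. 111.  -0.  75.  84.]
row [ 9.06  0.36 -0.18] [ 0.1 -0.   0.3] dist 90.6
```

View pics/w1.png

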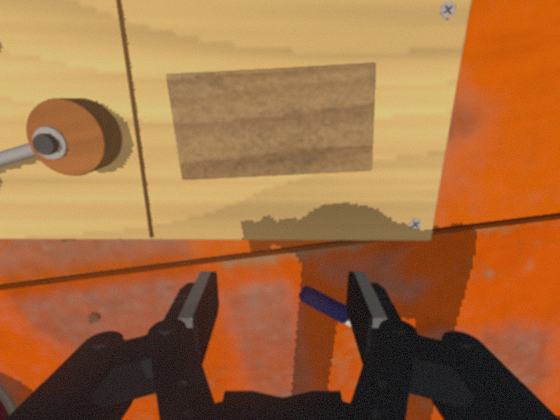

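View pics/t1.png

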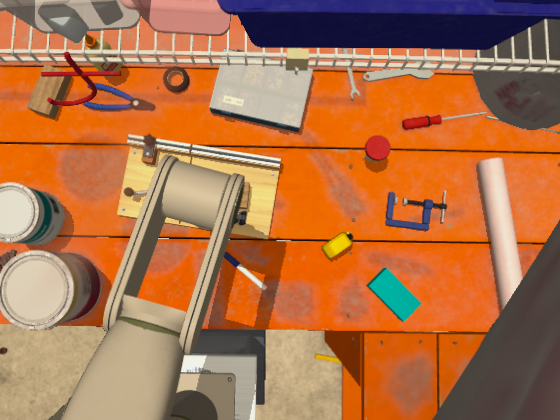

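View pics/s1.png

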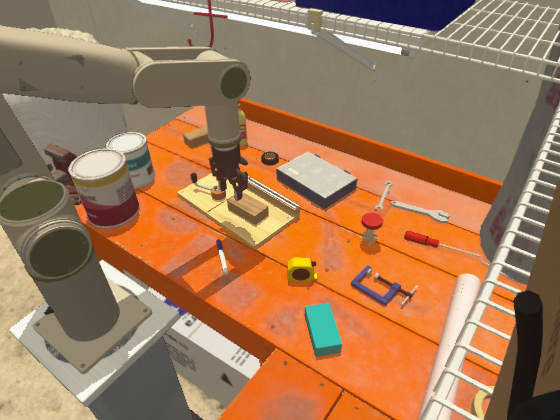

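Run:
```python
from h import *
P=ray("wrist",[(168,74),(376,63),(372,171),(183,180),(151,238),(432,240),(45,143)],[53,53,53,53,15,15,46])
for p in P: print(p.round(1),w2j(p).round(1))
```

```text
[581.8 -18.5  53. ] [  7.6 -23. ]
[ 570.6 -138.2   53. ] [  13.5 -143.1]
[ 508.  -132.6   53. ] [ -49.2 -146.5]
[519.3 -12.1  53. ] [-55.1 -25.6]
[469.3  37.   15. ] [-111.6   16. ]
[ 435.7 -186.1   15. ] [-113.2 -209.7]
[553.6  70.8  46. ] [-33.   61.4]
```

servo_tool(
  commands=[
    [[75,4,0.2,0,0,0,0],[75,7,0.3,0,0,0,0],[75,9,0.3,0,0,0,0],[75,9.3,0.3,0,0,0,0],[75,9.3,0.3,0,0,0,0]],
  ],
)

```text
time: 2.15
tool_pos: [480.5, -71.1, 29.5]
tcp_rot: [79.2, 89.9, -19.0]
ft_force: [0.1, -0.1, 0.8]
finger_gap: 60.2
```

Run:
```python
from h import *
st(); to(-14,-83,25,90)
```

```text
t 2.15 jig [-85.2 -89.5] z 29.5 jaw -90.1 F [ 0.1 -0.1  0.8] gap 60.2 j [-14.   1. 114.  -0.  65.  84.]
row [ 0.45  7.12 -0.65] [-0.1  0.  -0.1] dist 71.6
```

servo_tool(
  commands=[
    [[75,0.3,1.0,-0.6,0,0,0],[75,0.4,1.7,-0.6,0,0,0],[75,0.4,2.3,-0.6,0,0,0],[75,0.4,2.9,-0.6,0,0,0],[75,0.4,3.5,-0.6,0,0,0],[75,0.4,4.1,-0.6,0,0,0],[75,0.4,4.7,-0.6,0,0,0],[75,0.4,5.3,-0.6,0,0,0]],
  ],
)

```text
time: 2.95
tool_pos: [533.6, -71.8, 24.3]
tcp_rot: [-95.8, 90.0, 166.0]
ft_force: [-0.8, 0.1, 0.2]
finger_gap: 60.3
```

Run:
```python
from h import *
st(); to(-14,-83,25,90)
```

```text
t 2.95 jig [-32.5 -82.6] z 24.3 jaw -90.0 F [-0.8  0.1  0.2] gap 60.3 j [-13.  10. 106.   0.  65.  85.]
row [-0.07  1.85  0.04] [ 0. -0.  0.] dist 18.5
```

servo_tool(
  commands=[
    [[75,0,0.5,0,0,0,0],[75,0,0.9,0,0,0,0],[75,0,1.2,0,0,0,0],[75,0,1.5,0,0,0,0],[75,0,1.7,0,0,0,0]],
  ],
)

```text
time: 3.45
tool_pos: [550.2, -74.1, 24.3]
tcp_rot: [-131.5, 90.0, 130.4]
ft_force: [-1.6, 0.3, 1.1]
finger_gap: 60.1
```

Run:
```python
from h import *
st()
p,d=r.snapshot("wrist"); cv2.imwrite("pics/w2.png",p[:,:,::-1])
```

```text
t 3.45 jig [-15.7 -82.6] z 24.3 jaw -90.0 F [-1.6  0.3  1.1] gap 60.1 j [-13.  12. 103.   0.  65.  85.]
```

View pics/w2.png

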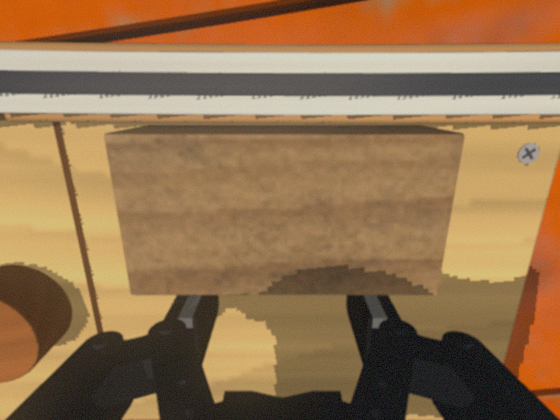

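servo_tool(
  commands=[
    [[75,0,0.15,0,0,0,0],[75,0,0.3,0,0,0,0],[75,0,0.4,0,0,0,0],[75,0,0.4,0,0,0,0]],
  ],
)

```text
time: 3.9
tool_pos: [552.8, -74.4, 24.1]
tcp_rot: [-91.5, 89.8, 170.3]
ft_force: [-7.6, 1.0, 4.3]
finger_gap: 60.2
```

Run:
```python
from h import *
st()
p,d=r.snapshot("wrist"); cv2.imwrite("pics/w3.png",p[:,:,::-1])
```

```text
t 3.9 jig [-13.1 -82.5] z 24.1 jaw -90.0 F [-7.6  1.   4.3] gap 60.2 j [-13.  13. 102.  -0.  65.  85.]
```

View pics/w3.png

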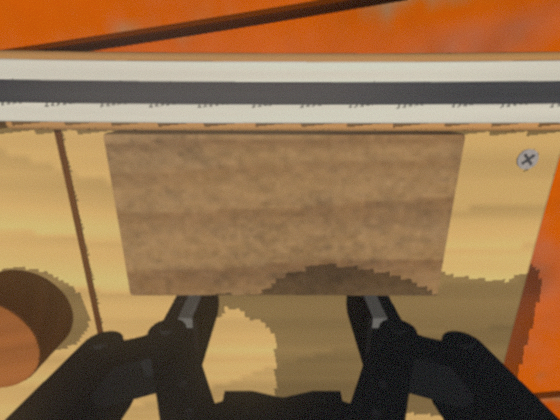

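servo_tool(
  commands=[
    [[75,0,-1,0,0,0,0],[75,-1,-3,0,0,0,0],[75,-5,-3,0,0,0,0],[160,-9,-2.5,1,0,0,0],[255,-9,-2,4,-8,0,0],[255,-9,-1,7,-16,0,0],[255,-9,1,9.3,-24,0,0],[255,-9,3.7,9.3,-32,0,0]],
  ],
)

```text
time: 4.75
tool_pos: [577.0, -175.0, 114.7]
tcp_rot: [1.2, 89.9, -64.7]
ft_force: [0.1, -0.9, -0.1]
finger_gap: -0.1
```

Run:
```python
from h import *
st(); to(24,-178,100,-1)
```

```text
t 4.75 jig [  25.1 -178.7] z 114.7 jaw -57.8 F [ 0.1 -0.9 -0.1] gap -0.1 j [-22.  13.  92.  -0.  75.  44.]
row [ 1.47 -0.06 -0.12] [-56.8   0.1   0. ] dist 14.8
```

servo_tool(
  commands=[
    [[255,1,0,-0.1,-8,0,0],[255,1.5,0,-0.1,-16,0,0],[255,1.5,0,-0.1,-24,0,0],[255,1.5,0,-0.1,-32,0,0],[255,1.5,0,-0.1,-40,0,0],[255,1.5,0,-0.1,-48,0,0],[255,1.5,0,-0.1,-56,0,0],[255,1.5,0,-0.1,-57.8,0,0]],
  ],
)

```text
time: 5.55
tool_pos: [576.9, -171.0, 99.4]
tcp_rot: [-10.7, 90.0, -18.7]
ft_force: [0.6, -0.2, 0.5]
finger_gap: -0.3
```

Run:
```python
from h import *
st(); to(24,-178,28,0)
p,d=r.snapshot("wrist"); cv2.imwrite("pics/w4.png",p[:,:,::-1])
p,d=r.snapshot("top"); cv2.imwrite("pics/t4.png",cv2.resize(p[100:260,100:310,::-1],None,fx=3.6,fy=3.6))
```

```text
t 5.55 jig [  24.4 -174.7] z 99.4 jaw 0.1 F [ 0.6 -0.2  0.5] gap -0.3 j [-21.  13.  93.   0.  74. -13.]
row [ 7.14 -0.33 -0.04] [0.1 0.  0. ] dist 71.4
```

View pics/w4.png

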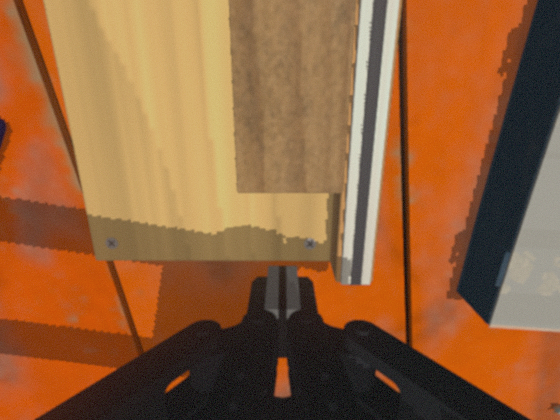

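View pics/t4.png

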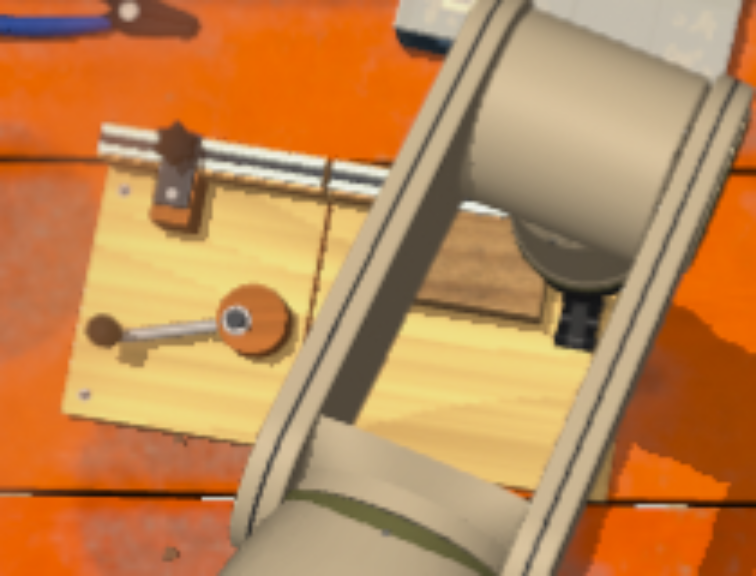

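Run:
```python
from h import *
for p in ray("wrist",[(237,191),(345,192)],53): print(w2j(p).round(1))
st(); to(24,-174,32,0)
```

```text
[  -2.8 -141. ]
[  59.6 -141.7]
t 5.65 jig [  24.4 -174.7] z 99.4 jaw -0.2 F [ 0.2 -1.   0.5] gap 0.1 j [-21.  13.  93.   0.  74. -13.]
row [ 6.74  0.07 -0.04] [-0.2  0.   0. ] dist 67.4
```

servo_tool(
  commands=[
    [[255,3,0,0,0,0,0],[255,5.5,0,0,0,0,0],[255,6.7,0,0,0,0,0],[255,6.8,1,0,0,0,0],[255,6.8,1.7,0,0,0,0],[255,6.8,2.4,0,0,0,0],[255,6.8,3.1,0,0,0,0],[255,6.8,3.8,0,0,0,0]],
  ],
)

```text
time: 6.45
tool_pos: [583.6, -133.1, 32.7]
tcp_rot: [-16.2, 89.9, -24.5]
ft_force: [0.4, -2.8, 1.1]
finger_gap: -0.1
```

Run:
```python
from h import *
st(); to(24,-45,30,0)
p,d=r.snapshot("wrist"); cv2.imwrite("pics/w5.png",p[:,:,::-1])
```

```text
t 6.45 jig [  25.7 -136.3] z 32.7 jaw -0.2 F [ 0.4 -2.8  1.1] gap -0.1 j [-18.  17.  96.  -0.  67.  -9.]
row [ 0.26  9.12 -0.2 ] [-0.2  0.1  0. ] dist 91.3
```

View pics/w5.png

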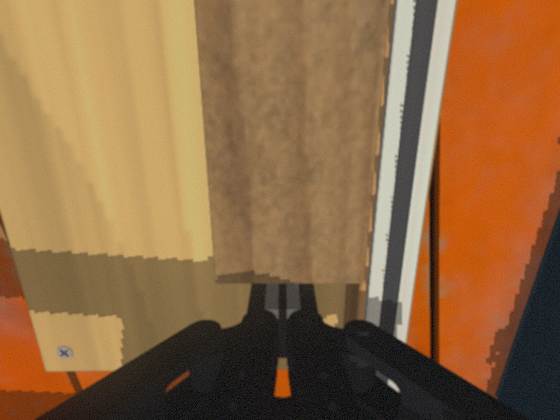

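servo_tool(
  commands=[
    [[255,0,0.7,0,0,0,0],[255,0,1.4,0,0,0,0],[255,0,2.1,0,0,0,0],[255,0,2.8,-0.1,0,0,0],[255,0,3.5,-0.1,0,0,0],[255,0,4.2,-0.2,0,0,0],[255,0,4.9,-0.2,0,0,0],[255,0,5.6,-0.2,0,0,0]],
  ],
)

```text
time: 7.3
tool_pos: [588.7, -77.1, 31.2]
tcp_rot: [153.0, 90.0, 144.7]
ft_force: [-0.1, -1.3, 1.0]
finger_gap: 0.5
```

Run:
```python
from h import *
st(); to(24,-42,30,0)
p,d=r.snapshot("wrist"); cv2.imwrite("pics/w6.png",p[:,:,::-1])
```

```text
t 7.3 jig [ 22.8 -80. ] z 31.2 jaw -0.2 F [-0.1 -1.3  1. ] gap 0.5 j [-12.  17.  96.   0.  67.  -4.]
row [0.13 3.8  0.11] [-0.2 -0.  -0. ] dist 38.1
```

View pics/w6.png

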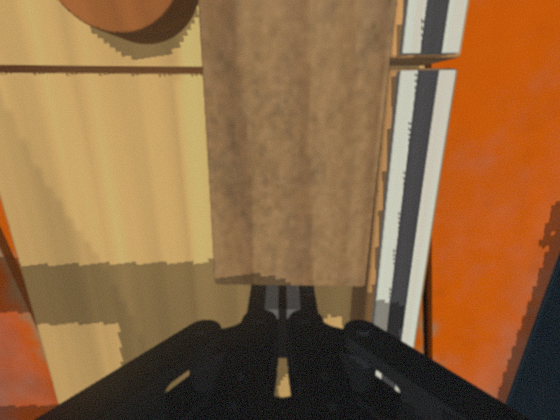

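servo_tool(
  commands=[
    [[255,0,0.7,0.1,0,0,0],[255,0,1.4,0.2,0,0,0],[255,0,2.1,0.3,0,0,0],[255,0,2.8,0.3,0,0,0],[255,0,3.3,0.3,0,0,0],[255,0,3.7,0.3,0,0,0]],
  ],
)

```text
time: 7.95
tool_pos: [597.0, -40.9, 31.2]
tcp_rot: [154.5, 90.0, 146.2]
ft_force: [-0.7, -0.8, -0.7]
finger_gap: 0.1
```

Run:
```python
from h import *
st()
p,d=r.snapshot("wrist"); cv2.imwrite("pics/w7.png",p[:,:,::-1])
p,d=r.snapshot("top"); cv2.imwrite("pics/t7.png",cv2.resize(p[100:260,100:310,::-1],None,fx=3.6,fy=3.6))
```

```text
t 7.95 jig [ 25.9 -43.1] z 31.2 jaw -0.2 F [-0.7 -0.8 -0.7] gap 0.1 j [-9. 18. 96.  0. 67. -1.]
```

View pics/w7.png

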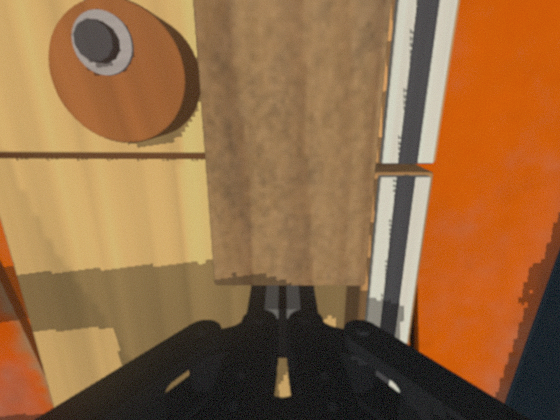

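View pics/t7.png

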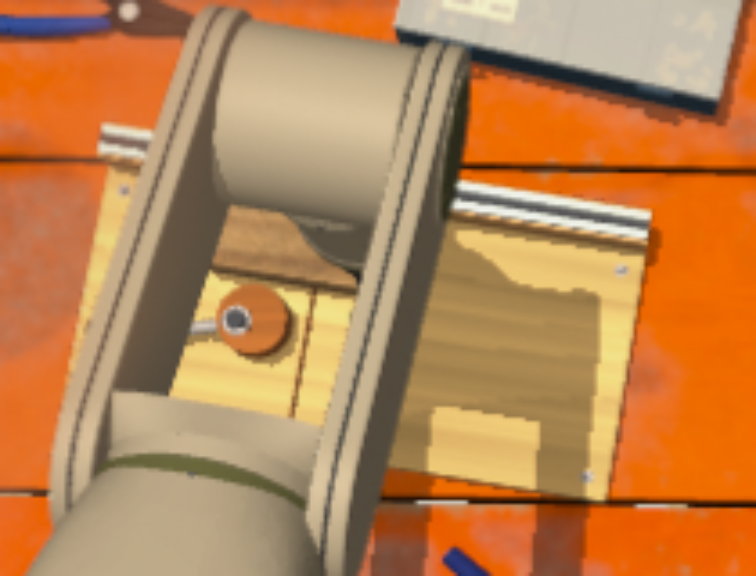

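Passing the cam with room to spare. I'll push on in small steps until I feel the stop.

servo_tool(
  commands=[
    [[255,0,0.3,0,0,0,0],[255,0,0.5,0,0,0,0],[255,0,0.65,0,0,0,0],[255,0,0.8,0,0,0,0]],
  ],
)

```text
time: 8.45
tool_pos: [598.2, -33.7, 31.4]
tcp_rot: [-46.4, 90.0, -54.8]
ft_force: [0.7, -0.5, -0.0]
finger_gap: -0.3
```

```bash
python3 -c "
from h import *
st()"
```

```text
t 8.45 jig [ 26.1 -35.8] z 31.4 jaw -0.2 F [ 0.7 -0.5 -0. ] gap -0.3 j [-8. 18. 95. -0. 67.  0.]
```

servo_tool(
  commands=[
    [[255,0,0.15,0,0,0,0],[255,0,0.3,0,0,0,0],[255,0,0.4,0,0,0,0]],
  ],
)

```text
time: 8.75
tool_pos: [598.8, -29.6, 31.4]
tcp_rot: [17.6, 90.0, 9.3]
ft_force: [-1.0, -1.4, 0.1]
finger_gap: 0.1
```

Run:
```python
from h import *
st()
p,d=r.snapshot("wrist"); cv2.imwrite("pics/w8.png",p[:,:,::-1])
```

```text
t 8.75 jig [ 26.1 -31.6] z 31.4 jaw -0.2 F [-1.  -1.4  0.1] gap 0.1 j [-8. 18. 95.  0. 67.  1.]
```

View pics/w8.png

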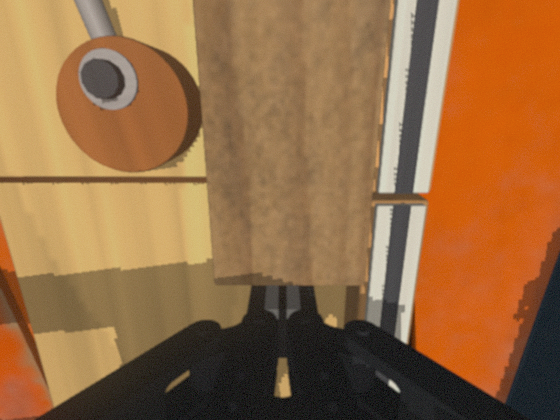

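servo_tool(
  commands=[
    [[255,0,0.15,0,0,0,0],[255,0,0.3,0,0,0,0],[255,0,0.4,0,0,0,0]],
  ],
)

```text
time: 9.1
tool_pos: [599.1, -27.7, 31.4]
tcp_rot: [-93.1, 89.8, -101.5]
ft_force: [-3.3, -15.0, 0.8]
finger_gap: -0.1
```

```bash
python3 -c "
from h import *
st()
for p in ray('wrist',[(215,282),(366,283)],53): print(w2j(p).round(1))"
```

```text
t 9.1 jig [ 26.1 -29.7] z 31.4 jaw -0.2 F [ -3.3 -15.    0.8] gap -0.1 j [-7. 18. 95. -0. 67.  1.]
[ -2.3 -15.8]
[ 58.9 -16.3]
```

servo_tool(
  commands=[
    [[255,0,-0.5,0,0,0,0],[255,0,-2.5,0,0,0,0],[255,-4,-5,0,0,0,0],[255,-9,-8,0,0,0,0],[255,-12,-13,-3,0,0,0],[255,-12,-17,-8,0,0,0],[255,-12,-20,-12,0,0,0],[255,-12,-20,-12,0,0,0]],
  ],
)

```text
time: 9.9
tool_pos: [449.7, -207.5, 151.9]
tcp_rot: [-21.6, 90.0, -30.0]
ft_force: [-0.2, -0.2, 0.1]
finger_gap: -0.2
```

Run:
```python
from h import *
st()
p,d=r.snapshot("top"); cv2.imwrite("pics/t9.png",cv2.resize(p[115:245,110:290,::-1],None,fx=4.4,fy=4.4,interpolation=cv2.INTER_CUBIC))
```

```text
t 9.9 jig [ -96.3 -228.8] z 151.9 jaw -0.2 F [-0.2 -0.2  0.1] gap -0.2 j [-31.  -6. 107.   0.  79. -22.]
```

View pics/t9.png

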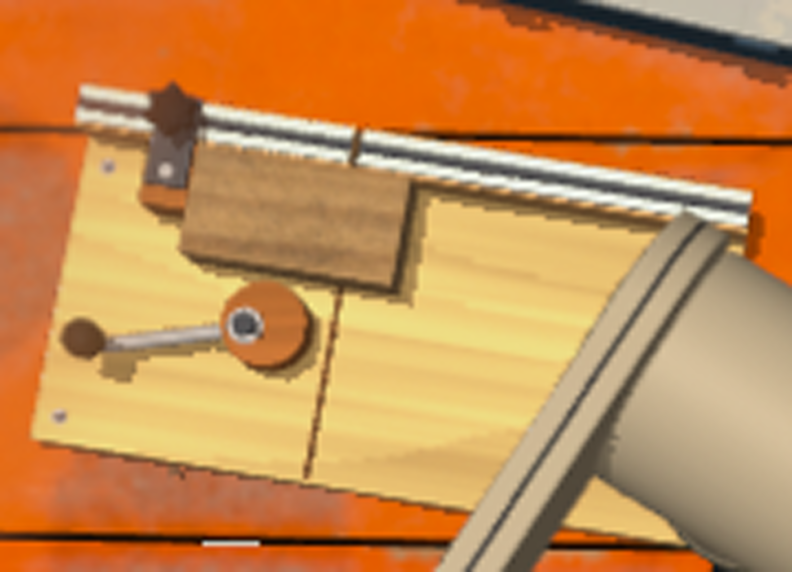

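```bash
python3 -c "
from h import *
st();to(-60,135.5,130,16.7)"
```

```text
t 9.95 jig [ -98.8 -230.9] z 151.6 jaw -0.3 F [ 1.4 -3.  -1.1] gap -0.2 j [-31.  -6. 107.  -0.  79. -22.]
row [ 2.1  36.66  3.7 ] [-17.   -0.1   0.1] dist 369.0
```

servo_tool(
  commands=[
    [[105,0,4.5,0.5,-3,0,0],[105,0,9.3,1,-6,0,0],[105,0,14,1.5,-9,0,0],[105,0,19,2,-12,0,0],[105,0,24,2.5,-15,0,0],[105,0.5,29,3,-17,0,0],[105,1,33.5,3.7,-17,0,0],[105,2,36.6,3.7,-17,0,0]],
  ],
)

```text
time: 10.75
tool_pos: [542.4, 154.1, 132.1]
tcp_rot: [26.1, 89.8, 34.9]
ft_force: [0.2, -0.6, -0.3]
finger_gap: 50.1
```

servo_tool(
  commands=[
    [[105,0,0,0,0,0,0],[105,0,0,0,0,0,0],[105,0,0,0,0,0,0]],
  ],
)

```text
time: 11.05
tool_pos: [541.3, 150.0, 131.5]
tcp_rot: [-50.0, 90.0, -41.4]
ft_force: [0.5, 0.3, 0.1]
finger_gap: 50.0
```

Run:
```python
from h import *
st();to(-60,135.5,80,16.7)
p,d=r.snapshot("wrist"); cv2.imwrite("pics/w10.png",p[:,:,::-1])
```

```text
t 11.05 jig [-56.3 138. ] z 131.5 jaw 16.8 F [0.5 0.3 0.1] gap 50.0 j [10.  6. 98. -0. 76.  2.]
row [ 5.15 -0.13 -0.43] [0.1 0.  0. ] dist 51.7
```

View pics/w10.png

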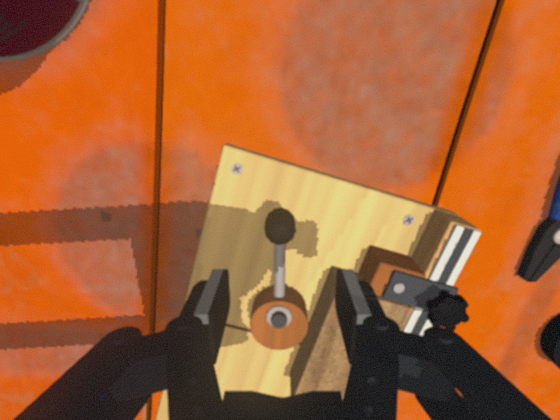

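Run:
```python
from h import *
for p in ray("wrist",[(280,222),(278,318)],[78,46]): print(w2j(p).round(1))
to(-60,135.5,50,16.7)
```

```text
[-61.9 148.7]
[-36.7  58.5]
row [ 8.17 -0.1  -0.44] [0.1 0.  0. ] dist 81.8
```

servo_tool(
  commands=[
    [[105,2.5,0,-0.3,0,0,0],[105,5,0,-0.3,0,0,0],[105,7,0,-0.3,0,0,0],[105,8.1,0,-0.3,0,0,0],[105,8.1,0,-0.3,0,0,0]],
  ],
)

```text
time: 11.6
tool_pos: [537.2, 149.0, 48.9]
tcp_rot: [-178.3, 89.8, -169.7]
ft_force: [-0.2, 0.0, -0.5]
finger_gap: 50.2
```

Run:
```python
from h import *
st()
p,d=r.snapshot("wrist"); cv2.imwrite("pics/w11.png",p[:,:,::-1])
p,d=r.snapshot("scene"); cv2.imwrite("pics/s11.png",cv2.resize(p[130:270,150:330,::-1],None,fx=4,fy=4))
```

```text
t 11.6 jig [-60.3 136.4] z 48.9 jaw 16.7 F [-0.2  0.  -0.5] gap 50.2 j [ 10.  11. 102.  -0.  68.   2.]
```

View pics/w11.png

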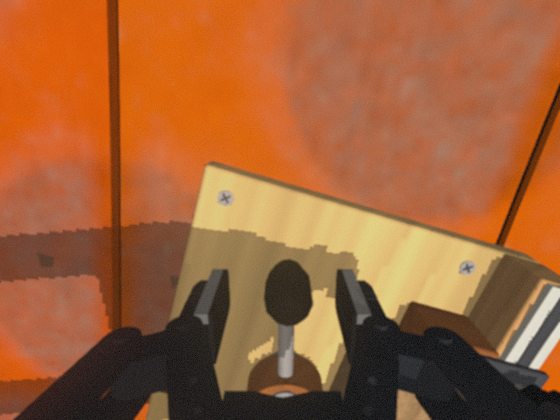

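View pics/s11.png

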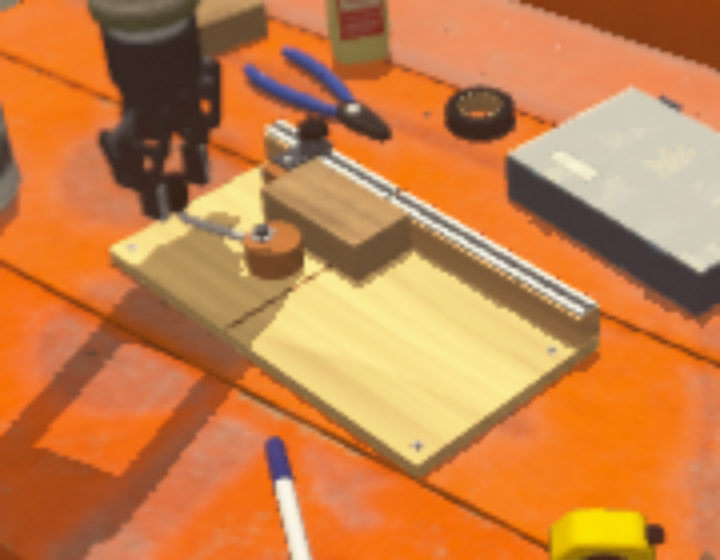

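```bash
cat >> h.py <<'E'
def arc(a_list,rad=85,z=49):
    s,p,q=pose(); M=q.as_matrix()
    for a in a_list:
        t=np.r_[j2w(-35.5+rad*np.cos(np.radians(a)),55+rad*np.sin(np.radians(a))),z]
        cur=np.degrees(np.arctan2(M[1,2],M[0,2])-TH); w=a-90
        w=(w-cur+90)%180-90
        print(a,(M.T@(t-p)/10).round(2),"rx",-round(w,1))
E
python3 -c "
from h import *
arc([107,112,118,124,130,136,142,148])"
```

```text
107 [ 0.23 -0.06 -0.2 ] rx -0.2
112 [ 0.22 -0.09 -0.94] rx -5.2
118 [ 0.22 -0.22 -1.82] rx -11.2
124 [ 0.22 -0.44 -2.68] rx -17.2
130 [ 0.22 -0.74 -3.51] rx -23.2
136 [ 0.22 -1.14 -4.31] rx -29.2
142 [ 0.22 -1.61 -5.06] rx -35.2
148 [ 0.22 -2.16 -5.76] rx -41.2
```

servo_tool(
  commands=[
    [[164,0,0,0,0,0,0],[164,0.1,0,-0.1,0,0,0],[164,0.1,-0.1,-0.9,-5,0,0],[164,0.1,-0.2,-1.8,-11,0,0],[164,0.1,-0.4,-2.7,-17,0,0],[164,0.1,-0.7,-3.5,-23,0,0],[164,0.1,-1.1,-4.3,-29,0,0],[164,0.1,-1.6,-5.1,-35,0,0]],
  ],
)

```text
time: 12.5
tool_pos: [491.3, 126.8, 50.6]
tcp_rot: [-33.4, 89.8, 10.5]
ft_force: [2.2, 0.3, 0.1]
finger_gap: 30.5
```

Run:
```python
from h import *
st()
arc([148,153,158,163,168,173,178,183,188,193])
p,d=r.snapshot("wrist"); cv2.imwrite("pics/w12.png",p[:,:,::-1])
```

```text
t 12.5 jig [-102.6  108. ] z 50.6 jaw 52.1 F [2.2 0.3 0.1] gap 30.5 j [  9.   3. 110.   0.  67. -35.]
148 [ 0.15 -0.09 -0.93] rx -5.9
153 [ 0.15 -0.2  -1.67] rx -10.9
158 [ 0.15 -0.37 -2.39] rx -15.9
163 [ 0.15 -0.6  -3.09] rx -20.9
168 [ 0.15 -0.9  -3.77] rx -25.9
173 [ 0.15 -1.25 -4.42] rx -30.9
178 [ 0.15 -1.66 -5.04] rx -35.9
183 [ 0.15 -2.12 -5.62] rx -40.9
188 [ 0.14 -2.63 -6.16] rx -45.9
193 [ 0.14 -3.18 -6.66] rx -50.9
```

View pics/w12.png

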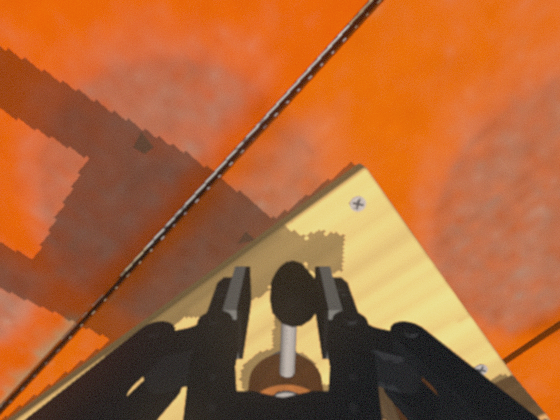

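servo_tool(
  commands=[
    [[164,0.1,-0.1,-0.9,-6,0,0],[164,0.1,-0.2,-1.6,-11,0,0],[164,0.1,-0.35,-2.4,-16,0,0],[164,0.1,-0.6,-3.1,-21,0,0],[164,0.1,-0.9,-3.8,-26,0,0],[164,0.1,-1.25,-4.4,-31,0,0],[164,0.1,-1.65,-5.0,-36,0,0],[164,0.1,-2.1,-5.6,-41,0,0]],
  ],
)

```text
time: 13.35
tool_pos: [466.4, 74.3, 49.6]
tcp_rot: [-52.2, 89.7, 32.6]
ft_force: [6.7, 11.1, -3.4]
finger_gap: 30.6
```

Run:
```python
from h import *
st()
arc([183,186,189,191,193,195,197])
p,d=r.snapshot("top"); cv2.imwrite("pics/t13.png",cv2.resize(p[115:245,110:290,::-1],None,fx=4.4,fy=4.4,interpolation=cv2.INTER_CUBIC))
```

```text
t 13.35 jig [-119.7   52.4] z 49.6 jaw 92.9 F [ 6.7 11.1 -3.4] gap 30.6 j [  3.  -3. 116.   0.  67. -82.]
183 [ 0.06  0.08 -0.18] rx -0.1
186 [ 0.05  0.06 -0.63] rx -3.1
189 [ 0.05  0.03 -1.07] rx -6.1
191 [ 0.05 -0.01 -1.37] rx -8.1
193 [ 0.05 -0.06 -1.66] rx -10.1
195 [ 0.05 -0.11 -1.95] rx -12.1
197 [ 0.05 -0.18 -2.24] rx -14.1
```

View pics/t13.png

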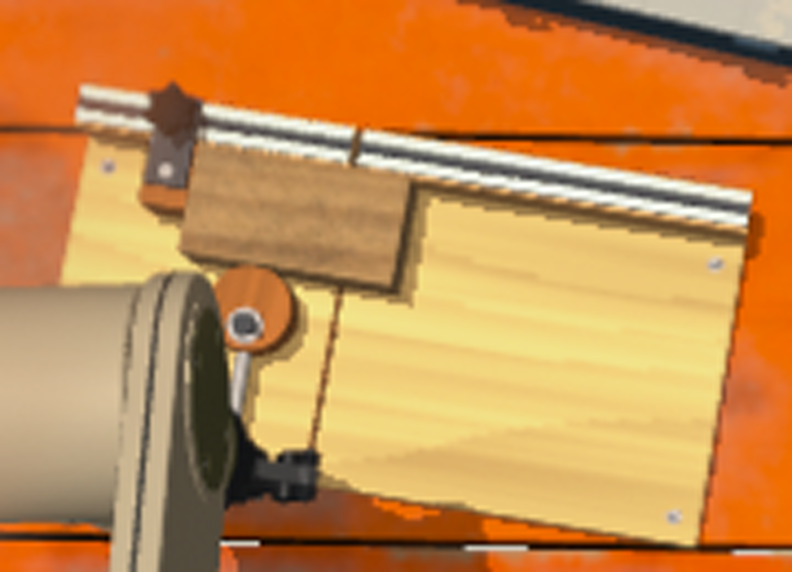

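servo_tool(
  commands=[
    [[164,0,0.05,-0.4,-2,0,0],[164,0,0.05,-0.8,-5,0,0],[164,0,0,-1.1,-7,0,0],[164,0,0,-1.3,-8,0,0]],
  ],
)

```text
time: 13.8
tool_pos: [465.5, 62.7, 49.8]
tcp_rot: [-46.2, 89.6, 46.4]
ft_force: [9.8, 23.4, -4.5]
finger_gap: 30.3
```

```bash
python3 -c "
from h import *
st()
s,p,q=pose(); j=w2j(p)-[-35.5,55]; print(np.degrees(np.arctan2(j[1],j[0]))%360)
arc([191,193,195])"
```

```text
t 13.8 jig [-118.9   40.9] z 49.8 jaw 100.7 F [ 9.8 23.4 -4.5] gap 30.3 j [  1.  -3. 116.   0.  67. -92.]
189.5954449400064
191 [ 0.08  0.04 -0.21] rx -0.3
193 [ 0.08  0.03 -0.5 ] rx -2.3
195 [ 0.08  0.02 -0.8 ] rx -4.3
```

servo_tool(
  commands=[
    [[164,0,0,-0.1,0,0,0],[164,0,0,-0.2,0,0,0]],
  ],
)

```text
time: 14.0
tool_pos: [465.6, 62.5, 49.8]
tcp_rot: [-35.4, 89.4, 57.2]
ft_force: [7.8, 29.6, -3.2]
finger_gap: 30.4
```

```bash
python3 -c "
from h import *
st()
s,p,q=pose(); j=w2j(p)-[-35.5,55]; print(np.degrees(np.arctan2(j[1],j[0]))%360)"
```

```text
t 14.0 jig [-118.9   40.7] z 49.8 jaw 100.7 F [ 7.8 29.6 -3.2] gap 30.4 j [  1.  -3. 116.   1.  67. -92.]
189.748667766997
```

servo_tool(
  commands=[
    [[164,0,0,0.3,0,0,0],[130,0,0,0.6,0,0,0],[105,0,0,0.6,0,0,0],[105,0,0,0.6,0,0,0],[105,-4,0,0.6,0,0,0],[105,-8,0,0.6,0,0,0],[105,-11,-2,0.6,0,0,0],[105,-12,-5,0.6,0,0,0]],
  ],
)

```text
time: 14.8
tool_pos: [515.0, 65.8, 173.0]
tcp_rot: [-93.6, 89.7, -1.0]
ft_force: [0.5, 0.2, 1.2]
finger_gap: 50.1
```

```bash
python3 -c "
from h import *
st(); to(-150,-250,170)"
```

```text
t 14.8 jig [-70.5  50.9] z 173.0 jaw 100.8 F [0.5 0.2 1.2] gap 50.1 j [  2.  -3. 103.  -0.  81. -91.]
row [  0.22  13.44 -28.08] [ 0.  -0.   0.3] dist 311.3
```

servo_tool(
  commands=[
    [[105,0,2,-4,0,0,0],[105,0,4,-8,0,0,0],[105,0,6,-12,0,0,0],[105,0,8,-16,0,0,0],[105,0,10,-20,0,0,0],[105,0,12,-24,0,0,0],[105,0,13,-28,0,0,0],[105,0,13,-28,0,0,0]],
  ],
)

```text
time: 15.6
tool_pos: [394.4, -224.2, 168.6]
tcp_rot: [172.6, 89.9, -95.1]
ft_force: [1.0, -0.1, 0.0]
finger_gap: 50.6
```

Run:
```python
from h import *
st()
p,d=r.snapshot("top"); cv2.imwrite("pics/t15.png",cv2.resize(p[115:245,110:290,::-1],None,fx=4.4,fy=4.4,interpolation=cv2.INTER_CUBIC)); cv2.imwrite("pics/t15f.png",p[:,:,::-1])
```

```text
t 15.6 jig [-148.7 -253.2] z 168.6 jaw 100.5 F [ 1.  -0.1  0. ] gap 50.6 j [ -36.  -14.  112.   -0.   81. -128.]
```

View pics/t15.png

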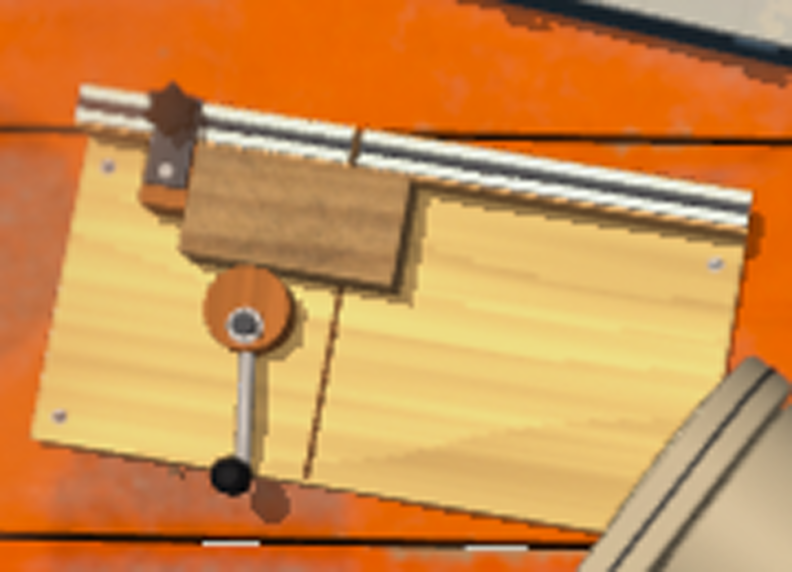

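View pics/t15f.png

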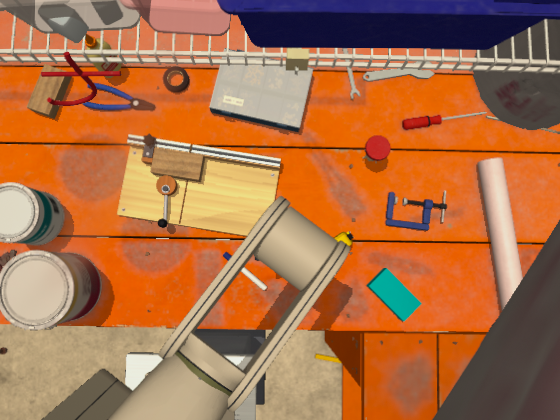

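Run:
```python
from h import *
f=lambda L:[(a/4.4+110-.4,b/4.4+115-.4) for a,b in L]
k,pv=[w2j(p) for p in ray("top",f([(231,475),(245,323)]),[78,46])]
d=k-[-35.5,55];print("knob",k,pv,np.degrees(np.arctan2(d[1],d[0]))%360, "cam rad",np.radians(np.degrees(np.arctan2(d[1],d[0]))%360-95))
C=np.array([w2j(p) for p in ray("top",f([(200,142),(411,180),(393,286),(183,250)]),53)]);print(C.round(1),C.mean(0).round(1))
s=[w2j(p) for p in ray("top",f([(186,213),(142,203)]),49)];print("stop",np.round(s,1))
```

```text
knob [-118.98568569   41.90503993] [-33.45837532  56.1867524 ] 188.91436849090246 cam rad 1.6391149450974662
[[ 61.4  97.7]
 [ 58.8 -21.4]
 [ -1.2 -21.9]
 [  0.2  95.7]] [29.8 37.5]
stop [[ 21.5  98.9]
 [ 23.2 124.1]]
```

```bash
python3 -c "
from h import *
print(r.hand_in()); st()"
```

```text
the job is handed in; nothing more can be done
None
the job is handed in; nothing more can be done
```

The offcut is set up and locked in the jig, and the job is handed in. The robot's clock was at about 15.6 s of the 64 s allowed. I got no verdict back.

**What I did:**
- I pushed the offcut flush to the fence with two spread fingers, reaching about 8 N.
- I slid it along the fence, past the open cam, with shut fingers on its end. At the length stop the force rose to 15 N.
- I swung the lever by its knob until it hit the end stop, where about 30 N moved it only 0.2 mm more. Then I opened the fingers and moved the arm clear.

**Last checks, from the top camera:**

| Check | Measured | Wanted |
|---|---|---|
| Lever angle | about 1.64 rad, so at its 1.62 stop within reading error | over 1.42 rad |
| Offcut centre, jig x | 29.8 mm | 29 mm |
| Angle between offcut and fence | about 1° | under 1.7° (0.03 rad) |

In the picture the offcut's end touches the stop and the cam bears on its near face. The tool force is near zero. The bystanders I could see are unmoved; the arm partly hid the tape measure.

**What disagreed:** my readings of the stop face, all rough to a few mm, ranged from jig y = 95 to 101 mm. That means the end contact rests on the force and the picture, not on a measured gap. I could not measure how hard the cam presses on the offcut.

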